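# Check a freewheel both ways

### The arm

A 6-joint arm with a two-finger parallel gripper is mounted at the origin on the work surface; the furniture and walls round the work are solid. World frame = base frame: x ahead of the robot, y to its left, z up, the work surface at z = 0. Lengths are in m, angles in rad, forces in N, time in s.
With the tool pointing down it reaches from about 0.225 to 0.875 m from the base axis. Payload 3.4 kg.
Tool frame: the origin (TCP) lies where the fingers leave the gripper's body, on its centre line; the fingertips stand 73 mm ahead of it and the grasp point (between the pads) lies 54 mm ahead of it (manip.grip_point_offset is the distance from the TCP to the grasp point, in m); z points along the fingers, y is the line along which they close (so a half turn about z gives the same grasp; the last joint's range is limited). The gripper opens to 85 mm and grips with 20 to 120 N. Pads are 22 mm wide; open, the fingers measure 114 mm over their backs; the gripper's body (76 mm by 85 mm) begins 54 mm behind the grasp point. The pads swing forward as they close: fully open they stand 13 mm farther back than shut.
Start: joints at [1.082, 0.276, 1.505, -0, 1.361, -0.121], TCP at [0.207, 0.537, 0.304] pointing down, gripper open.
Joint ranges: [-2.89, 2.89], [-0.75, 2.08], [0.22, 2.7], [-1.18, 4.32], [0.11, 2.71], [-2.7, 2.7]. Speed limits (rad/s): [2.57, 2.57, 3.14, 3.14, 3.14, 3.14].

### API

Orientations are given as a unit quaternion [w, x, y, z].
In Python, from rig import sensors, cams, manip, spotter gives the robot as it stands.
- The arm moves only by the tool drive_tool, never from a script. Its argument "targets" is a list of rows, each a list of 4 numbers: the shift along the world's x, y, z in m, then the turn about the world's z in degrees. In form: [[dx, dy, dz, spin], ...]. A call has exactly 5 rows; each row shifts and turns the commanded pose from where the row before left it; what a row does not reach is not made up. A row lasts 1/8 s, in which the tool goes at most 62.5 mm and 10.7 degrees, less where a joint would pass 70% of its speed; a pose out of reach is approached as far as the arm can. A call is refused whole if a number of a shift passes 0.0625 or a number of a turn 10.7, either way. A call with a gripper value outside its range is refused whole. "jaw" is the finger opening in m, from 0 to 0.0854, set as the call begins (left out, the last holds). The fingers move at their own pace and stop on an object; "force" is the grip in N (left out, the last holds). Time passes only in rows, so rows that do not move let the fingers close, or fill a call up. It gives the time, the measured TCP pose, the force and the opening at its end, in the units of the state.
- sensors.get_state(): the state, without advancing time (a new reading comes with each control period).
- cams.get_image(name): name is "scene" or "top" or "wrist"; returns a dict with "color" (480x640x3 uint8, red, green, blue), "intrinsics" (3x3 intrinsics, pixels), "R" (3x3) and "t" (3): a world point X has camera coordinates R X + t. Camera axes: x right, y down, z forward; pixel columns grow to the right and rows downward; lengths in m; the calibration is good to about 2 mm. A picture is of the moment at which its call begins. There is no depth.
- manip.sign_off(): hands the job in, once; it reports no verdict.
Trained networks look in the newest picture that a camera, given by its name, has taken for a name from the list of things; names that differ only in an ending like _2 or _b are one class to them, and where a whole thing is asked for, a point or a joint stands for the part that bears it (a point fixed in the world has none). Each returns a list of dicts, best first, with "score" (0 to 1); they miss things now and then, are a little off and sometimes report something else, mostly with a low value. They report only what shows in the picture. A call takes as long as a camera call.
- spotter.find_in(query, camera): "point" ([x, y, z] in m, in world coordinates, good to about 4 mm: the middle of the surface that is visible of it).
- spotter.landmark_of(query, camera): "point" ([x, y, z] in m, in world coordinates, good to about 4 mm: a listed point, or the origin of a listed thing).
The state is a dict: "clock": time; "qpos": joint angles; "qd": joint speeds; "effort": joint torques, N m; "position": TCP position; "ee_rot": TCP orientation; "contact_force": force on the tool from outside, world axes, zero at the start; "moment": the same for the moment, N m; "width": finger opening in m.
Only numpy, scipy, OpenCV 4.12 (cv2) and the standard library are available. Lean on these libraries where they do the work, as an engineer would, in place of code of your own. Each camera call takes 0.05 s, during which the arm holds its last target. There are 200 camera calls.

### The job

Check the freewheel on the stand with the saw-toothed wheel, working only its T-bar: first turn the bar clockwise (seen from above) by at least an eighth of a turn, so that it clicks round loose and the wheel stays still. Then turn it counter-clockwise, where it grips, until it has carried the wheel's brass pointer to midway between the two short pins on the base, and let go. Leave the look-alike stand with the smooth disc alone, and do not touch the toothed wheel with the gripper or disturb the loose things nearby.

Things in the scene. Friction and masses are not known exactly. Their poses are not given: they have to be found in the camera images.
- freewheel_stand: the stand to work on: a fixed round aluminium base, 122 mm across and 12 mm high, that carries a steel wheel with 18 saw teeth and above it a T-bar on a tall shaft; origin on the wheel's axis at the underside of the base, z up. The two short pins of the mark (5 mm high, 7 mm thick) stand on the base's rim, on its -x side, 23 mm apart. Beside it: amplifier with board 160 mm, power supply 245 mm, window sill 160 mm high
- handle_grip (a point): centre of the freewheel's T-bar, on the wheel's vertical axis, 149 mm above the worktop. The bar is a dark steel flat, 64 mm long (its own x), 14 mm thick (its own y) and 34 mm high (from 132 to 166 mm above the worktop); to turn it, pinch it across its 14 mm thickness at the middle. It sits on a steel shaft 18 mm thick
- handle (a joint): turn of the T-bar against the base, rad, positive counter-clockwise from above; starts between -0.25 and 0.25; at 0 the catch arm points along the base's +x, away from the mark. Clockwise it turns loose (about 0.05 N m); counter-clockwise the catch first falls into the next tooth (up to 0.35 rad of play), then the bar carries the wheel along, with about 0.2 N m
- wheel_turn (a joint): turn of the toothed wheel against the base, rad, positive counter-clockwise from above; 0 when its pointer stands midway between the two pins; starts between -1.25 and -0.5. The wheel stays where it is left, and the bar cannot bring it back, so do not overshoot
- pointer (a point): near the tip of the toothed wheel's brass pointer, 55 mm from the axis, 20 mm above the worktop; the pointer sticks out from under the teeth, 6 mm wide
- mark (a point): point midway between the two short pins on the rim of the base, 55 mm from the axis, 18 mm above the worktop
- catch_end (a point): top of the outer end of the catch arm, 54 mm from the axis, 41 mm above the worktop; the arm turns with the T-bar: at the foot of its shaft it runs out from the axis along the bar's own +x to 62 mm and carries the spring catch that clicks over the teeth
- wheel: the toothed steel wheel, 84 mm across the teeth, its top 34 mm above the worktop, with the pointer; origin on the axis at the underside of the base
- bearing_stand: look-alike to be left alone: the same fixed round base and T-bar, but with a smooth-rimmed disc, 84 mm across, without teeth, pointer, catch arm or pins; origin on its axis at the underside
- bearing_bar_end (a point): end of the look-alike's T-bar, on its top edge, 30 mm from its axis, 166 mm above the worktop
- brass_tee: bystander: loose brass tee fitting, 37 x 58 x 17 mm, origin at its underside
- flange: bystander: loose steel flange stub, 46 mm across, 38 mm high, origin at the centre of its underside
- hex_keys: bystander: loose folding hex key set, 22 x 92 x 22 mm, origin at the centre of its underside

How it is judged:
On the way:
1. the T-bar has been turned loose, clockwise, by about an eighth of a turn (35 degrees or more), with the wheel standing still (distance of catch_end from where it was at the start of the episode above 0.0325 m and distance of pointer from where it was at the start of the episode below 0.006 m), for 0.1 s.
At the end, for the whole second after the job is handed in: the freewheel's pointer stands between the two pins, within 0.18 rad (10 degrees, 10 mm) of midway, and the wheel is at rest (value of joint wheel_turn between -0.18 and 0.18 rad and velocity of joint wheel_turn between -0.05 and 0.05 rad/s); the robot touches nothing.
It fails at once if the gripper touches the toothed wheel (contact force between the fingers and wheel above 2 N).
It fails at once if the look-alike's T-bar is turned by more than 6 mm at its end (distance of bearing_bar_end from where it was at the start of the episode above 0.006 m).
It fails at once if a loose bystander is moved by more than 20 mm (distance of any of brass_tee, flange, hex_keys from where it was at the start of the episode above 0.02 m).
It also fails if it takes over 48 s, if anything falls off the work surface, if the arm or the gripper's body presses on something with over 40 N, if the wrist force passes 120 N, or if a joint passes its speed limit or range.

## Working session

There is one attempt and no reset: what is moved stays moved. The work goes in short steps, Python scripts to look and compute and a tool call to move; the robot and the scene stay as the last step left them, time stands still between calls to the robot, and variables do not carry over. Pictures are saved under pics/ and viewed, on a budget of 10 in all, crops included, one or two more only if the job needs it, and the job is handed in when it is done.

Besides the shell and the picture viewer there is one more tool, called as name([rows], argument=value, ...), one row to a line, values as JSON. drive_tool: Moves the arm, as the interface text tells. Its arguments: {"type":"object","properties":{"targets":{"type":"array","items":{"type":"array","items":{"type":"number"}}},"jaw":{"type":"number"},"force":{"type":"number"}},"required":["targets"]}

```bash
mkdir -p pics
python3 - <<'E'
from rig import sensors,cams,manip,spotter
import cv2,numpy as np
s=sensors.get_state();print({k:np.round(v,3) for k,v in s.items()})
ims=[]
for c in("scene","top"):
    im=cams.get_image(c);ims.append(im["color"])
    print(c,(-im["R"].T@im["t"]).round(3))
    for q in("freewheel_stand","handle_grip","pointer","mark","catch_end","bearing_stand","bearing_bar_end","brass_tee","flange","hex_keys"):
        print(q,[(np.round(d["point"],3).tolist(),round(d["score"],2)) for d in spotter.landmark_of(q,c)[:2]])
    cv2.imwrite(f"pics/{c}0.png",im["color"][...,::-1])
print(sensors.get_state()["clock"])
E
```

```text
{'clock': np.float64(0.0), 'qpos': array([ 1.082,  0.277,  1.506, -0.   ,  1.361, -0.121]), 'qd': array([ 0.002, -0.   , -0.   , -0.002, -0.002,  0.001]), 'effort': array([ 1.0000e-03, -4.1677e+01, -2.4581e+01,  0.0000e+00,  1.1000e-02,
       -0.0000e+00]), 'position': array([0.207, 0.536, 0.303]), 'ee_rot': array([-0.   ,  0.183,  0.983, -0.001]), 'contact_force': array([-1.621, -0.332, -0.118]), 'moment': array([-0.029,  0.018,  0.038]), 'width': np.float64(0.086)}
scene [0.074 0.053 0.981]
freewheel_stand [([0.393, -0.344, 0.0], 0.61)]
handle_grip [([0.393, -0.343, 0.152], 0.9)]
pointer []
mark [([0.429, -0.306, 0.016], 0.73), ([0.349, -0.376, 0.044], 0.67)]
catch_end [([0.346, -0.375, 0.044], 0.78)]
bearing_stand [([0.565, -0.326, 0.0], 0.85)]
bearing_bar_end []
brass_tee [([0.466, 0.032, 0.002], 0.61)]
flange [([0.688, -0.381, -0.004], 0.64)]
hex_keys [([0.506, 0.119, 0.001], 0.78), ([0.547, -0.348, 0.166], 0.32)]
top [ 0.465 -0.127  1.315]
freewheel_stand [([0.388, -0.342, 0.004], 0.84)]
handle_grip [([0.391, -0.344, 0.149], 0.91)]
pointer [([0.447, -0.343, 0.02], 0.95)]
mark [([0.433, -0.307, 0.024], 0.8), ([0.544, -0.348, 0.165], 0.53)]
catch_end [([0.349, -0.375, 0.043], 0.69)]
bearing_stand [([0.558, -0.326, -0.001], 0.69)]
bearing_bar_end [([0.542, -0.349, 0.168], 0.9)]
brass_tee [([0.457, 0.033, -0.001], 0.64)]
flange [([0.689, -0.382, -0.003], 0.84)]
hex_keys [([0.507, 0.117, -0.0], 0.61)]
1.1
```

View pics/scene0.png

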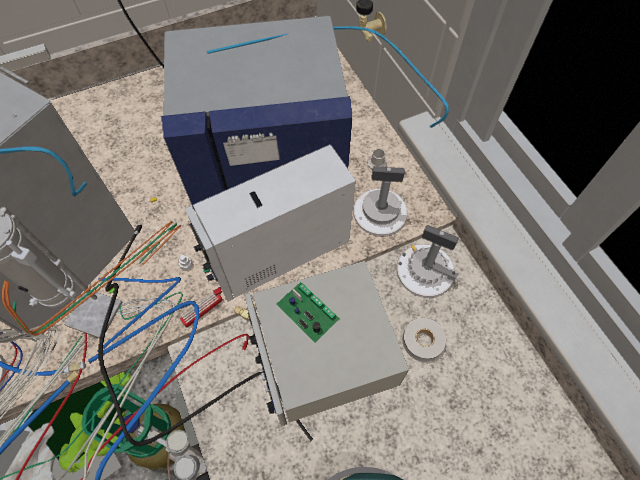

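View pics/top0.png

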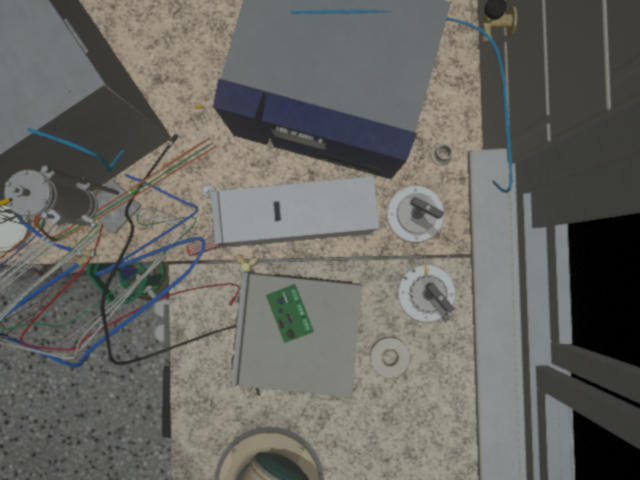

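Top view: the freewheel is at (427,293), with the pointer up (+x) at (427,268) and the catch arm at lower right, about (447,313). The look-alike is at (416,214). The power supply's right end is near column 378, and the sill edge is near column 470. Next I'll measure clearances and the bar angle on an enlarged crop.

```bash
cat > h.py <<'E'
import numpy as np,cv2
from rig import sensors,cams,manip,spotter
def unproj(im,u,v,z):
    d=im["R"].T@np.linalg.solve(im["intrinsics"],[u,v,1.]);c=-im["R"].T@im["t"]
    return c+d*(z-c[2])/d[2]
def proj(im,X):
    p=im["intrinsics"]@(im["R"]@np.asarray(X,float)+im["t"]);return p[:2]/p[2]
def crop(im,X,name,h=40,s=9):
    u,v=proj(im,X).round().astype(int);u=min(max(u,h),640-h);v=min(max(v,h),480-h)
    cv2.imwrite(f"pics/{name}.png",cv2.resize(im["color"][v-h:v+h,u-h:u+h,::-1],None,fx=s,fy=s,interpolation=cv2.INTER_CUBIC))
    return u-h,v-h,s
E
python3 - <<'E'
from h import *
im=cams.get_image("top")
for n,u,v,z in(("psu",378,232,.245),("psu2",374,178,.245),("sill",471,290,.16),("psuL",218,243,.245),("amp",360,283,.16),("camerathing",270,430,.1)):print(n,unproj(im,u,v,z).round(3))
print(crop(im,[.391,-.343,.1],"c1"))
a=[];b=[]
for i in range(3):
  for c in("top","scene"):
    cams.get_image(c)
    for q in("handle_grip","pointer","mark","catch_end","freewheel_stand"):
        r=spotter.landmark_of(q,c)
        if r:print(c,q,np.round(r[0]["point"],3),round(r[0]["score"],2))
print(sensors.get_state()["clock"])
E
```

```text
psu [ 0.512 -0.223  0.245]
psu2 [ 0.606 -0.219  0.245]
sill [ 0.403 -0.402  0.16 ]
psuL [0.499 0.057 0.245]
amp [ 0.421 -0.194  0.16 ]
camerathing [ 0.135 -0.014  0.1  ]
(np.int64(394), np.int64(255), 9)
top handle_grip [ 0.391 -0.338  0.15 ] 0.93
top pointer [ 0.445 -0.343  0.023] 0.81
top mark [ 0.434 -0.307  0.021] 0.96
top catch_end [ 0.35  -0.376  0.039] 0.69
top freewheel_stand [ 0.388 -0.343  0.001] 0.69
scene handle_grip [ 0.392 -0.342  0.148] 0.81
scene pointer [ 0.444 -0.335  0.022] 0.63
scene mark [ 0.43  -0.308  0.015] 0.8
scene catch_end [ 0.349 -0.377  0.046] 0.91
scene freewheel_stand [ 0.393 -0.345  0.   ] 0.69
top handle_grip [ 0.39  -0.341  0.149] 0.89
top pointer [ 0.443 -0.343  0.02 ] 0.58
top mark [ 0.433 -0.304  0.021] 0.89
top freewheel_stand [ 0.393 -0.342  0.006] 0.63
scene handle_grip [ 0.391 -0.342  0.148] 0.83
scene pointer [ 0.445 -0.337  0.023] 0.56
scene mark [0.504 0.119 0.002] 0.69
scene catch_end [ 0.346 -0.377  0.043] 0.72
scene freewheel_stand [ 0.393 -0.346  0.003] 0.9
top handle_grip [ 0.39  -0.339  0.151] 0.57
top pointer [ 0.443 -0.345  0.019] 0.62
top mark [ 0.432 -0.307  0.021] 0.56
top catch_end [ 0.349 -0.377  0.042] 0.63
top freewheel_stand [ 0.388 -0.345  0.002] 0.77
scene handle_grip [ 0.392 -0.343  0.151] 0.69
scene pointer [ 0.445 -0.338  0.017] 0.65
scene mark [ 0.428 -0.308  0.017] 0.56
scene catch_end [ 0.347 -0.378  0.047] 0.6
scene freewheel_stand [ 0.393 -0.345  0.001] 0.87
2.95
```

View pics/c1.png

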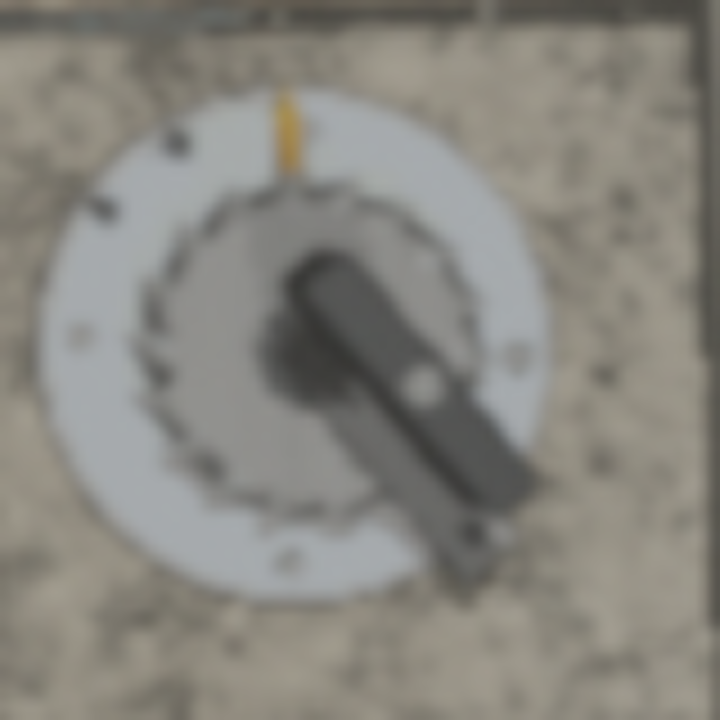

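Crop: the pointer tip is at (288,95), the pins at (177,142) and (103,208), and the axis at about (295,345). The bar runs from (325,265) to (505,495), so its axis is about 38° in world. The wheel needs about +41°. I'll set the tool's closing line at -52° and move over.

drive_tool([
  [0.012, -0.058, 0.012, -8],
  [0.012, -0.058, 0.012, -8],
  [0.012, -0.058, 0.012, -8],
  [0.012, -0.058, 0.012, -8],
  [0.012, -0.058, 0.002, -8],
], jaw=0.048, force=40)

```text
clock: 3.58
position: [0.2671, 0.2451, 0.355]
ee_rot: [0.001, 0.51, 0.86, 0.001]
contact_force: [0.6, 0.1, -0.0]
width: 0.048
```

drive_tool([
  [0.012, -0.058, 0, -8],
  [0.012, -0.058, 0, -8],
  [0.012, -0.058, 0, -8],
  [0.012, -0.058, 0, -8],
  [0.012, -0.058, 0, -8],
])

```text
clock: 4.2
position: [0.3267, -0.0453, 0.3544]
ee_rot: [0.001, 0.774, 0.634, 0.001]
contact_force: [0.9, 0.5, 0.1]
width: 0.0481
```

drive_tool([
  [0.012, -0.058, 0, -8],
  [0.012, -0.058, 0, -8],
  [0.012, -0.058, 0, -8],
  [0.012, -0.058, 0, -8],
  [0.012, -0.058, -0.03, -8],
])

```text
clock: 4.82
position: [0.3871, -0.3333, 0.3274]
ee_rot: [0.003, 0.944, 0.331, 0.001]
contact_force: [0.1, -0.2, 0.2]
width: 0.0479
```

drive_tool([
  [0.004, -0.009, -0.02, 0],
  [0, 0, -0.02, 0],
  [0, 0, -0.019, 0],
  [0, 0, 0, 0],
  [0, 0, 0, 0],
])

```text
clock: 5.45
position: [0.3904, -0.3393, 0.2675]
ee_rot: [0.001, 0.943, 0.333, 0.0]
contact_force: [0.7, -0.1, -0.3]
width: 0.048
```

Run:
```python
from h import *
s=sensors.get_state();print(s["position"].round(4),s["ee_rot"].round(3))
im=cams.get_image("wrist");cv2.imwrite("pics/w1.png",im["color"][...,::-1])
for q in("handle_grip","pointer","mark","catch_end"):
    print(q,[(np.round(d["point"],3).tolist(),round(d["score"],2)) for d in spotter.landmark_of(q,"wrist")[:2]], )
print(proj(im,[.391,-.342,.166]),proj(im,s["position"]-[0,0,.054]))
```

```text
[ 0.3904 -0.3393  0.2675] [0.001 0.943 0.333 0.   ]
handle_grip [([0.392, -0.342, 0.154], 0.97), ([0.391, -0.341, 0.0], 0.7)]
pointer [([0.445, -0.341, 0.02], 0.84)]
mark [([0.432, -0.305, 0.019], 0.84)]
catch_end [([0.539, -0.354, 0.167], 0.5)]
[321.51141869 292.46444832] [315.17383503 350.2258363 ]
```

View pics/w1.png

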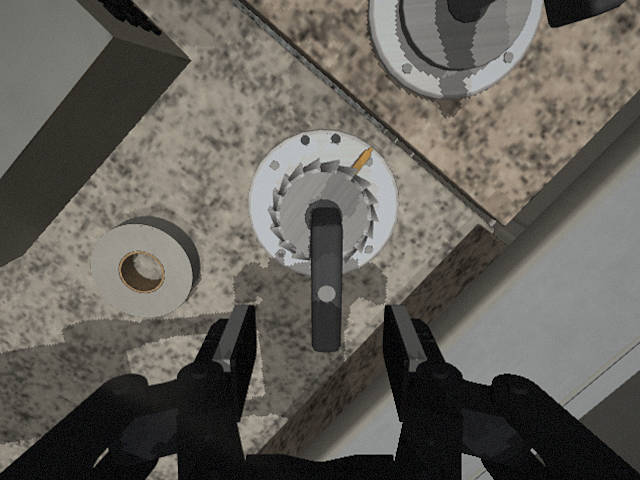

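Wrist view: the bar is between the open fingers with its centre dot at (327,293), the pins at (305,140) and (336,139), and the brass pointer at (363,158). The bar sits about 2.5 mm right of centre and is well aligned, so I'll descend and pinch.

drive_tool([
  [0.001, -0.002, -0.02, 0],
  [0, 0, -0.02, 0],
  [0, 0, -0.02, 0],
  [0, 0, 0, 0],
  [0, 0, 0, 0],
])

```text
clock: 6.32
position: [0.3914, -0.3415, 0.2075]
ee_rot: [0.001, 0.943, 0.333, 0.0]
contact_force: [-0.8, -0.3, -0.6]
width: 0.048
```

drive_tool([
  [0, 0, 0, 0],
  [0, 0, 0, 0],
  [0, 0, 0, 0],
  [0, 0, 0, 0],
  [0, 0, 0, 0],
], jaw=0, force=40)

```text
clock: 6.95
position: [0.3919, -0.342, 0.2077]
ee_rot: [0.002, 0.943, 0.333, 0.001]
contact_force: [1.7, -2.0, 5.5]
width: 0.0134
```

drive_tool([
  [0, 0, 0, -9],
  [0, 0, 0, -9],
  [0, 0, 0, -9],
  [0, 0, 0, -9],
  [0, 0, 0, -9],
])

```text
clock: 7.58
position: [0.3921, -0.3426, 0.2077]
ee_rot: [0.002, 0.998, -0.055, 0.001]
contact_force: [2.5, -4.5, 5.1]
width: 0.0134
```

drive_tool([
  [0, 0, 0, 0],
  [0, 0, 0, 0],
  [0, 0, 0, 0],
  [0, 0, 0, 0],
  [0, 0, 0, 0],
])

```text
clock: 8.2
position: [0.392, -0.3426, 0.2076]
ee_rot: [0.002, 0.999, -0.053, 0.001]
contact_force: [2.2, -4.5, 4.6]
width: 0.0134
```

```bash
cat >> h.py <<'E'
def report():
    s=sensors.get_state();q=s["ee_rot"];print("clk",s["clock"],s["position"].round(4),"yaw",round(np.degrees(2*np.arctan2(q[2],q[1]))-90,1),"Mz",s["moment"][2].round(3))
    C=np.array([.391,-.343])
    for c in("wrist","top","scene"):
        im=cams.get_image(c);cv2.imwrite(f"pics/{c}_{s['clock']:.1f}.png",im["color"][...,::-1])
        for k in("pointer","mark","catch_end"):
            r=spotter.landmark_of(k,c)
            if r: p=r[0]["point"];d=p[:2]-C;print(c,k,np.round(p,3),"ang",round(np.degrees(np.arctan2(d[1],d[0])),1),"r",np.hypot(*d).round(3),round(r[0]["score"],2))
E
python3 -c "
from h import *
report()"
```

```text
clk 8.2 [ 0.392  -0.3426  0.2076] yaw -96.1 Mz -0.059
wrist pointer [ 0.447 -0.344  0.022] ang -0.8 r 0.056 0.62
wrist mark [ 0.433 -0.305  0.015] ang 42.2 r 0.056 0.91
top pointer [ 0.443 -0.342  0.021] ang 1.6 r 0.052 0.81
top mark [ 0.435 -0.304  0.02 ] ang 41.1 r 0.059 0.61
top catch_end [ 0.334 -0.338  0.04 ] ang 174.7 r 0.057 0.51
```

The bar turned about 45° clockwise. The catch is now at about 175°, the pointer hasn't moved, and Mz shows loose drag only. Now counter-clockwise.

drive_tool([
  [0, 0, 0, 7],
  [0, 0, 0, 7],
  [0, 0, 0, 7],
  [0, 0, 0, 7],
  [0, 0, 0, 7],
])

```text
clock: 9.43
position: [0.3919, -0.342, 0.2076]
ee_rot: [0.002, 0.968, 0.251, 0.001]
contact_force: [2.8, -2.7, 5.1]
width: 0.0132
```

```bash
python3 -c "
from h import *
report()"
```

```text
clk 9.425 [ 0.3919 -0.342   0.2076] yaw -60.9 Mz -0.147
wrist mark [ 0.43  -0.305  0.017] ang 44.2 r 0.055 0.62
top pointer [ 0.436 -0.315  0.022] ang 31.7 r 0.053 0.58
```

View pics/wrist_9.4.png

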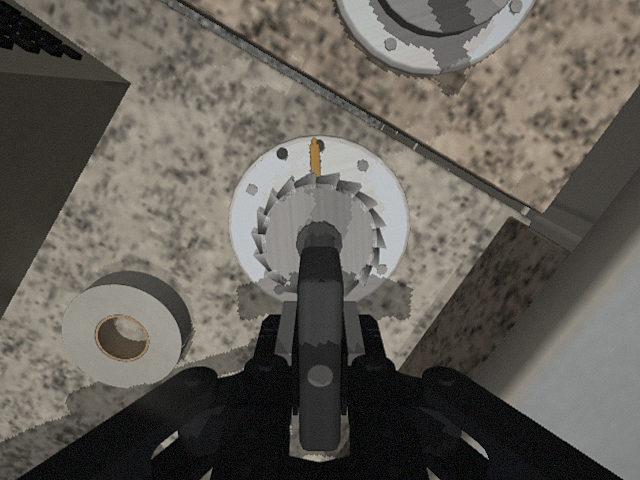

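Pins are at (282,154) and (320,147), and the pointer runs from (315,140) to (317,172), still about 9° clockwise of the middle. I'll compute the angle precisely.

Run:
```python
from h import *
im=cams.get_image("wrist")
P=[unproj(im,*p) for p in((282,154,.017),(320,147,.017),(315,142,.02),(317,170,.02))]
print(np.round(P,4), proj(im,[.391,-.343,.012]))
for C in([.391,-.343],[.392,-.342],(np.array(P[3][:2])*0+[.390,-.344])):
    a=[np.degrees(np.arctan2(*(p[:2]-C)[::-1])) for p in P];print(np.round(a,1),"to go",round((a[0]+a[1])/2-a[2],1))
```

```text
[[ 0.4252 -0.2999  0.017 ]
 [ 0.4401 -0.3182  0.017 ]
 [ 0.4415 -0.314   0.02  ]
 [ 0.4274 -0.3232  0.02  ]] [316.61863061 230.88969675]
[51.5 26.8 29.9 28.6] to go 9.3
[51.7 26.3 29.5 28. ] to go 9.5
[51.4 27.2 30.2 29.1] to go 9.1
```

drive_tool([
  [0, 0, 0, 3],
  [0, 0, 0, 3],
  [0, 0, 0, 3],
  [0, 0, 0, 0],
  [0, 0, 0, 0],
])

```text
clock: 10.7
position: [0.3919, -0.342, 0.2077]
ee_rot: [0.002, 0.946, 0.325, 0.001]
contact_force: [2.5, -1.7, 5.0]
width: 0.0135
```

```bash
python3 -c "
from h import *
report()"; ls pics | grep wrist; cp pics/wrist_10.*.png pics/w3.png
```

```text
clk 10.7 [ 0.3919 -0.342   0.2077] yaw -52.1 Mz -0.044
wrist pointer [ 0.434 -0.31   0.023] ang 37.6 r 0.054 0.95
wrist mark [ 0.431 -0.303  0.02 ] ang 45.4 r 0.057 0.91
top pointer [ 0.43  -0.308  0.022] ang 42.2 r 0.053 0.57
top mark [ 0.435 -0.305  0.02 ] ang 40.8 r 0.058 0.6
wrist_10.7.png
wrist_8.2.png
wrist_9.4.png
```

View pics/w3.png

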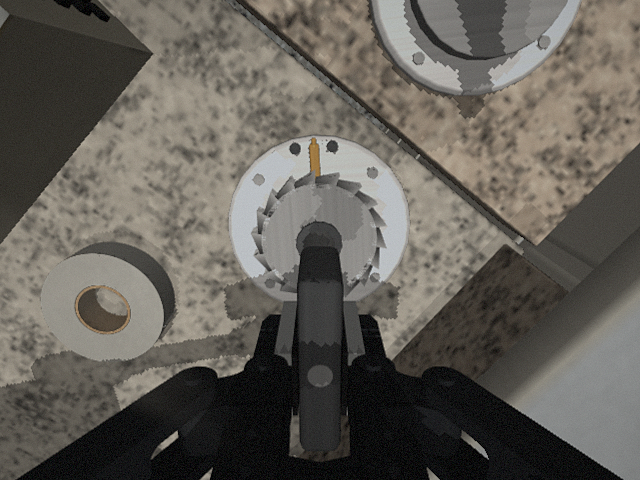

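The pointer at (314,150) is midway between the pins at (295,148) and (332,146). Now release, retreat straight up and check.

drive_tool([
  [0, 0, 0, 0],
  [0, 0, 0, 0],
  [0, 0, 0, 0],
  [0, 0, 0, 0],
  [0, 0, 0, 0],
], jaw=0.045)

```text
clock: 11.92
position: [0.391, -0.341, 0.2066]
ee_rot: [-0.0, 0.946, 0.325, -0.0]
contact_force: [-0.0, 0.0, -1.1]
width: 0.0448
```

drive_tool([
  [0, 0, 0.02, 0],
  [0, 0, 0.03, 0],
  [0, 0, 0.03, 0],
  [0, 0, 0.02, 0],
  [0, 0, 0, 0],
])

```text
clock: 12.55
position: [0.3916, -0.3416, 0.3082]
ee_rot: [0.002, 0.946, 0.325, 0.001]
contact_force: [-0.3, 0.6, -0.8]
width: 0.0447
```

```bash
python3 -c "
from h import *
report()
im=cams.get_image('wrist');u,v,s=crop(im,[.41,-.33,.02],'fin',60,6);print(u,v)
print(sensors.get_state()['contact_force'])
for q in('brass_tee','flange','hex_keys','bearing_bar_end'):
    cams.get_image('top');print(q,[np.round(d['point'],3).tolist() for d in spotter.landmark_of(q,'top')[:1]])"
```

```text
clk 12.55 [ 0.3916 -0.3416  0.3082] yaw -52.1 Mz -0.017
wrist pointer [ 0.436 -0.308  0.019] ang 37.8 r 0.057 0.72
wrist mark [ 0.432 -0.307  0.019] ang 41.1 r 0.055 0.69
top pointer [ 0.431 -0.308  0.022] ang 40.9 r 0.053 0.58
top mark [ 0.436 -0.304  0.02 ] ang 41.3 r 0.06 0.78
top catch_end [ 0.349 -0.375  0.038] ang -142.7 r 0.053 0.66
261 113
[ 0.35169809  0.71831276 -0.60903226]
brass_tee [[0.46, 0.032, 0.002]]
flange [[0.691, -0.382, -0.001]]
hex_keys [[0.507, 0.118, -0.003]]
bearing_bar_end [[0.543, -0.352, 0.166]]
```

View pics/fin.png

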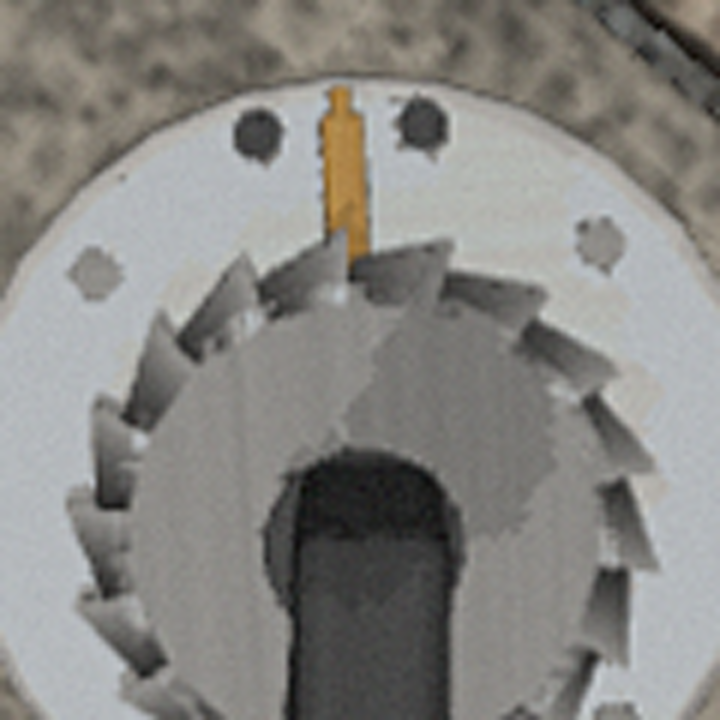

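The pointer at (342,120) is midway between the pins at (258,132) and (422,123), to within a pixel or two of the enlarged crop. The gripper is clear, so I'll hand in.

```bash
python3 -c "
from rig import manip
print(manip.sign_off())"
```

```text
the job is handed in; nothing more can be done
None
```

The freewheel check is done and handed in at about 13 s of the 48 s allowed; no verdict was reported.

- **Clockwise:** I pinched the T-bar at its middle and turned it 45°. It ran loose at about 0.06 N m, and the pointer stayed at about 0–2°, where it had been.
- **Counter-clockwise:** I turned it back 44° in two steps. It gripped and carried the wheel about 41°, and then I let go and backed straight up.

**Last checks:**
- **Pointer:** In the wrist picture the pointer stands midway between the two pins, within about 1°. The top camera agrees, with the pointer at 40.9° and the mark at 41.3°. The wrist network put the pointer about 3° short, which is within its error and the 10° allowance.
- **Surroundings:** The tee, flange, hex keys and look-alike bar are where they started, within measurement noise.
- **Gripper:** It is open about 10 cm above where it gripped the bar and reads no contact force.

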